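Draw a pressed glass knife rest from its mould and gauge its length

ROBOT

A 7-joint arm with a two-finger parallel gripper is mounted at the origin on the work surface; the furniture and walls round the work are solid. World frame = base frame: x ahead of the robot, y to its left, z up, the work surface at z = 0. Lengths are in m, angles in rad, forces in N, time in s.
With the tool pointing down it reaches from about 0.4 to 0.85 m from the base axis. Payload 10.4 kg.
Tool frame: the origin (TCP) lies at the very end of the fingers, on their centre line; the grasp point (between the pads) lies 19 mm behind it; z points along the fingers, y is the line along which they close (so a half turn about z gives the same grasp; the last joint's range is limited). The gripper opens to 85 mm and grips with 20 to 120 N. Pads are 22 mm wide; open, the fingers measure 114 mm over their backs; the gripper's body (76 mm by 85 mm) begins 54 mm behind the grasp point. The pads swing forward as they close: fully open they stand 13 mm farther back than shut.
Start: joints at [-1.217, 0.332, -0.065, 1.46, 0.022, 1.35, -0.088], TCP at [0.23, 0.581, 0.231] pointing down, gripper open.
Joint ranges: [-2.6, 2.6], [-0.5, 2.12], [-1.47, 1.34], [0.16, 2.42], [-1.27, 4.41], [0.06, 2.06], [-2.6, 2.6]. Speed limits (rad/s): [2.22, 2.22, 2.79, 2.79, 3.14, 3.14, 3.14].

INTERFACE

Orientations are given as a unit quaternion [x, y, z, w].
In Python, from station import manip gives the robot as it stands. The module is installed in compiled form; this text tells all that it offers.
- The arm moves only by the shell command python3 -m handwheel 'ROWS' [FORCE]. ROWS is text: rows parted by semicolons, each of 5 numbers parted by spaces: the shift along the tool's x, y, z each as a share of 150 mm, from -1 to 1, then the turn about the tool's z as a share of 90 degrees, from -1 to 1, then the opening, from 0 (shut) to 1 (fully open). In form: tx ty tz twist fingers; .... A call has 1 to 20 rows; each row is the pose to reach, as a shift and turn from the pose commanded when the call began, along the tool's axes at that moment; what a row does not reach only later rows make up. A row lasts 1/10 s, in which the tool goes at most 50 mm and 8.59 degrees, less where a joint would pass 70% of its speed; a pose out of reach is approached as far as the arm can. A call with a number of a shift or a turn outside -1 to 1 is refused whole. A call with a gripper value outside its range is refused whole. The fingers move at their own pace and stop on an object; FORCE is the grip in N (left out, the last holds). Time passes only in rows, so rows that repeat a pose let the fingers close. It gives the time, the measured TCP pose, the force, the opening and the grip force at its end, in the units of the state.
- manip.observe(): the state, without advancing time (a new reading comes with each control period).
- manip.get_image(name): name is "side" or "top"; returns a dict with "pixels" (384x512x3 uint8, red, green, blue), "vfov" (degrees; the focal length in pixels is half the picture's height over the tangent of half this angle, whatever the lens; pixels are square), "cx", "cy" (the principal point, pixels), "eye" and "orientation" of the camera in the world. Camera axes: x right, y down, z forward; pixel columns grow to the right and rows downward; lengths in m; the calibration is good to about 2 mm. A picture is of the moment at which its call begins. There is no depth.
- manip.job_done(): hands the job in; it is judged then, once.
The state is a dict: "t": time; "joint_pos": joint angles; "joint_velocities": joint speeds; "joint_efforts": joint torques, N m; "eef_pos": TCP position; "tool_rot": TCP orientation; "contact_force": force on the tool from outside, world axes, zero at the start; "moment": the same for the moment, N m; "gripper_width": opening from 0.0 (shut) to 1.0 (fully open); "finger_force": force on a finger pad.
Only numpy, scipy, OpenCV 4.12 (cv2) and the standard library are available. Lean on these libraries where they do the work, as an engineer would, in place of code of your own. Each camera call takes 0.05 s, during which the arm holds its last target. There are 200 camera calls.

TASK

The upper half of the graphite press mould is already off: draw the glass knife rest out of the leaning lower half, lay it lengthwise on the bed of the sliding gauge between its two jaws and let go of it. Then slide the movable jaw shut until you feel the piece held square between both jaws, and leave it so, with the jaw resting on it and the scale showing its length. It is glass, so never drop it, or knock, pry or squeeze it hard in the mould or the gauge, and leave the other things on the bench where they are.

Things in the scene. Friction and masses are not known exactly. Their poses are not given: they have to be found in the camera images.
- glass_rest: pale glass knife rest, 0.2 kg, 110 long (own y), 36 wide (own x), 32 tall (own z): two end blocks, each 26 x 36 x 32, joined by a bar 58 long, 22 wide (own x), 24 tall (from 4 to 28 above the underside). Origin: centre of its underside. Starts in the mould with axes parallel to the mould's, lower 14 mm sunk in the cavity, upper 18 mm proud
- rest_middle (a point): the middle of the glass knife rest, 16 mm above its origin along its own z
- mould: lower mould half, dark graphite block 92 (own x) x 150 (own y) x 30 (own z) on a grey stand 170 long; its face leans 27 deg to its own -x side. Origin: centre of its underside; own z = face normal = draw direction; face at 30, cavity floor at 16. Play round the piece 1.5 mm. Two dowels, 8 thick, 6 high, on the face at own x, y (34, 64), (-34, -64). Highest edge 94 mm above the bench
- gauge: bench sliding gauge, steel, 64 wide (own x) x 250 long (own y), fixed to the bench. Origin: centre of its underside. Its flat bed, 50 wide, is 26 mm above the origin; the measuring direction is own y.
- fixed_jaw: fixed jaw of the gauge, 56 wide x 33 high above the bed. Origin: foot of its measuring face on the bed, at own y = -95 mm of the gauge; the face looks along the gauge's own +y.
- jaw (a joint): slide of the movable jaw along the gauge's own y = gap between the measuring faces in m (0 shut, 0.168 farthest open; reads the length of what is gripped). Friction about 1.5 N; stays where left. Its face is 56 wide, 33 high above the bed; its carriage, 13 high above the bed, reaches 44 mm back from the face
- jaw_thumb (a point): centre of the thumb piece on the movable jaw's carriage: an upright dark block 34 wide (gauge own x), 12 thick (gauge own y), its top 48 mm above the bed; the point lies 30 mm above the bed and 36 mm behind the measuring face (towards the gauge's own +y)
- upper_half: bystander: upper mould half lying face down, dark block 92 x 150 x 28 with a wooden knob handle to 98 high; origin at its underside's centre
- tongs: bystander: spring tongs lying flat, 265 x 75 x 24; origin at the underside's centre
- bead_dish: bystander: small round steel dish of beads, 68 wide, 17 high; origin at the underside's centre
- frit_jar: bystander: glass jar of frit, 58 wide, 79 high; origin at the underside's centre
Not all that is in view belongs to the job. Leave any yellow look-alike of the part that bears mould alone.

How it is judged:
By the outcome, as a careful person would: the job done as asked, in the order asked, and still so for the second after the job is handed in, with the robot touching nothing.
It also fails if it takes over 51 s, if anything falls off the work surface, if the arm or the gripper's body presses on something with over 40 N, if the wrist force passes 120 N, or if a joint passes its speed limit or range.

## Working session

There is one attempt and no reset: what is moved stays moved. The work goes in short steps, Python scripts to look and compute and a shell command to move; the robot and the scene stay as the last step left them, time stands still between calls to the robot, and variables do not carry over. Pictures are saved under pics/ and viewed, at most 10 in all, crops included, and the job is handed in when it is done.

```bash
mkdir -p pics; python3 - <<'E'
from station import manip
import cv2,json
for n in("top","side"):
    d=manip.get_image(n); cv2.imwrite(f"pics/{n}0.png",cv2.resize(d["pixels"][:,:,::-1],(800,600),interpolation=cv2.INTER_CUBIC)); cv2.imwrite(f"raw_{n}.png",d["pixels"][:,:,::-1])
    print(n,{k:v for k,v in d.items() if k!="pixels"})
o=manip.observe();print(o)
E
```

```text
top {'vfov': 48.440057612790106, 'cx': 264.4991674475002, 'cy': 193.73442316325236, 'eye': array([ 0.35015059, -0.06786615,  1.42364527]), 'orientation': array([-0.7024368 ,  0.70885035, -0.03451744,  0.05405792])}
side {'vfov': 42.06003689898537, 'cx': 258.5023706700206, 'cy': 186.96656175771906, 'eye': array([-0.05551624, -1.19501334,  1.07259925]), 'orientation': array([ 0.87516605, -0.19985885,  0.10827589, -0.42710322])}
{'t': 0.1, 'joint_pos': array([-1.21660933,  0.33283102, -0.06469542,  1.46085464,  0.02161404,
        1.34991478, -0.08848892]), 'joint_velocities': array([ 0.00013093, -0.00032741,  0.0005903 , -0.00082463, -0.00094732,
       -0.00057593,  0.00118877]), 'joint_efforts': array([ 3.40950910e-04, -6.26747203e+01,  4.85239585e-02, -3.92428851e+01,
        1.61839044e-02,  7.06361403e-03,  2.29517440e-05]), 'eef_pos': array([0.22984417, 0.58083674, 0.23058283]), 'tool_rot': array([ 1.87266781e-01,  9.82308873e-01, -6.50274129e-04, -8.60271665e-05]), 'contact_force': array([-1.01215499, -0.33890004,  0.79289726]), 'moment': array([0.00124227, 0.01530783, 0.02787314]), 'finger_force': 0.0, 'gripper_width': 1.0003854731663249}
```

View pics/top0.png

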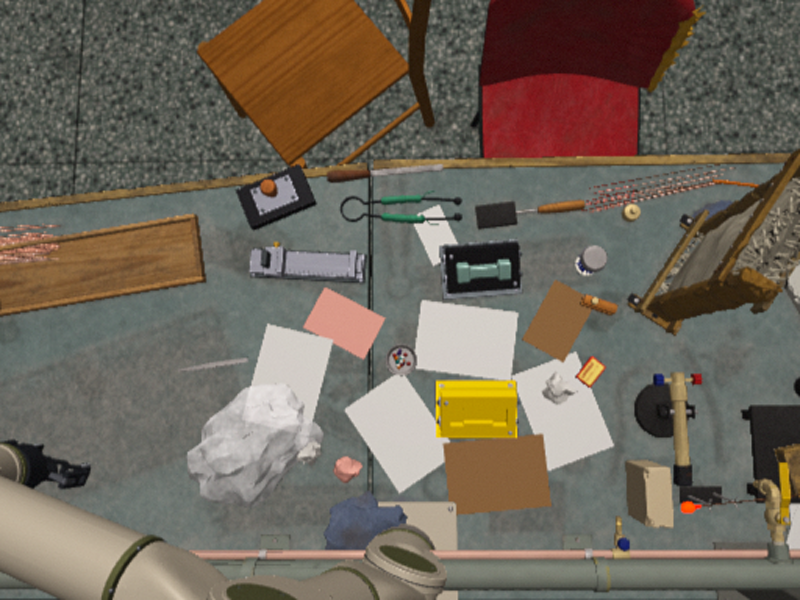

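View pics/side0.png

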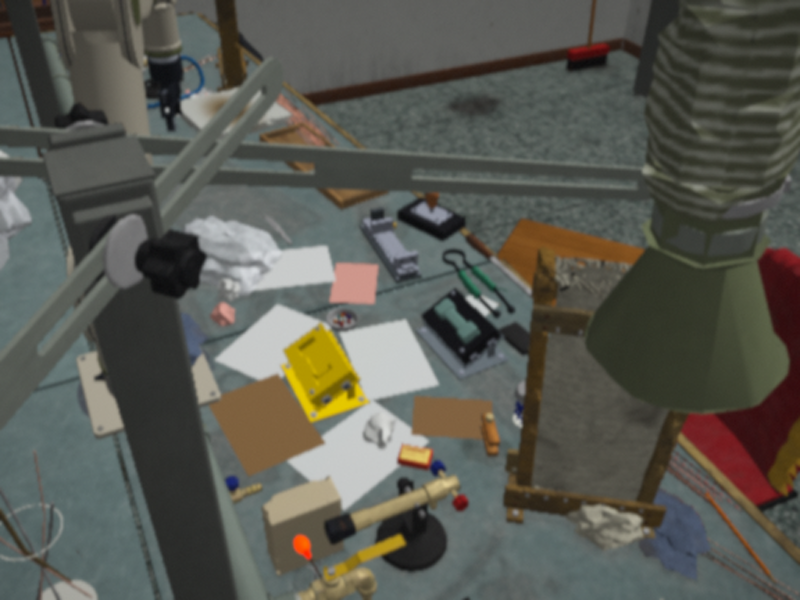

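The yellow mould (top ≈478,410 at 800-px scale; side ≈322,370) is the look-alike. The dark graphite mould holding the pale glass (top ≈483,270; side ≈460,325) fits the description. I'll confirm it in one enlarged crop.

```bash
cat > h.py <<'E'
import numpy as np,cv2
from scipy.spatial.transform import Rotation as R
def ray(d,u,v):
    f=192/np.tan(np.radians(d["vfov"]/2))
    r=R.from_quat(d["orientation"]).apply([(u-d["cx"])/f,(v-d["cy"])/f,1]); return np.array(d["eye"]),r/np.linalg.norm(r)
def onz(d,u,v,z):
    e,r=ray(d,u,v); return e+r*(z-e[2])/r[2]
def tri(d1,p1,d2,p2):
    e1,r1=ray(d1,*p1);e2,r2=ray(d2,*p2)
    s=np.linalg.lstsq(np.c_[r1,-r2],e2-e1,rcond=None)[0]
    a,b=e1+r1*s[0],e2+r2*s[1]; return (a+b)/2,np.linalg.norm(a-b)
def proj(d,P):
    f=192/np.tan(np.radians(d["vfov"]/2)); c=R.from_quat(d["orientation"]).inv().apply(np.array(P)-d["eye"]); return c[0]/c[2]*f+d["cx"],c[1]/c[2]*f+d["cy"]
E
python3 - <<'E'
import cv2,numpy as np
t=cv2.imread("raw_top.png");s=cv2.imread("raw_side.png")
a=cv2.resize(t[145:200,272:342],None,fx=8,fy=8,interpolation=cv2.INTER_CUBIC)   #560x440
b=cv2.resize(t[145:190,150:245],None,fx=8,fy=8,interpolation=cv2.INTER_CUBIC)
c=cv2.resize(s[175:245,260:345],None,fx=8,fy=8,interpolation=cv2.INTER_CUBIC)
e=cv2.resize(s[125:185,220:310],None,fx=8,fy=8,interpolation=cv2.INTER_CUBIC)
print(a.shape,b.shape,c.shape,e.shape)
cv2.imwrite("pics/mt.png",a)
cv2.imwrite("pics/gt.png",b);cv2.imwrite("pics/ms.png",c)
E
```

```text
(440, 560, 3) (360, 760, 3) (560, 680, 3) (480, 720, 3)
```

View pics/mt.png

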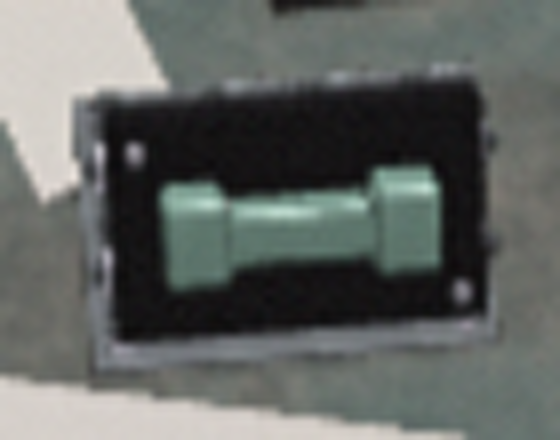

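View pics/gt.png

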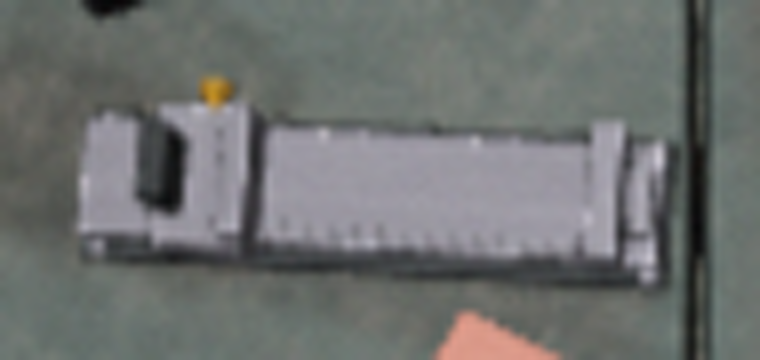

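View pics/ms.png

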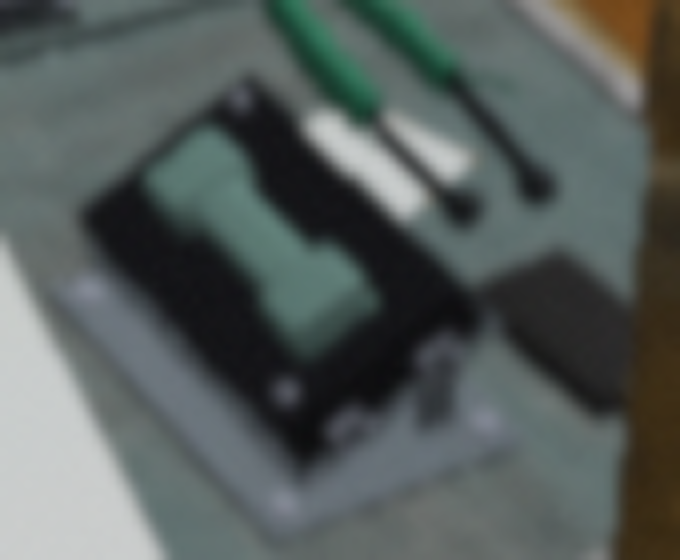

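The crops confirm it: pale glass sits in the black graphite half. The uphill side is toward the image top (world +x), with dowels at top-crop (133,155) and (460,290). The gauge's movable jaw is at the left with its thumb at (160,165), and the fixed jaw is at the right.

```bash
cat > m.py <<'E'
from station import manip
from h import *
T=manip.get_image("top");S=manip.get_image("side")
t=lambda u,v:((u-3.5)/8+272,(v-3.5)/8+145)
g=lambda u,v:((u-3.5)/8+150,(v-3.5)/8+145)
s=lambda u,v:((u-3.5)/8+260,(v-3.5)/8+175)
A,ea=tri(T,t(133,154),S,s(238,97));B,eb=tri(T,t(460,290),S,s(286,391))
print("dowels",A.round(4),ea.round(4),B.round(4),eb.round(4),"dist",np.linalg.norm(A-B))
# expected: B->A = (68,128,0) in mould frame; find yaw
m=np.array([.068*np.cos(np.radians(27)),.128,.068*np.sin(np.radians(27))])
d=A-B; yaw=np.arctan2(d[1],d[0])-np.arctan2(m[1],m[0]); print("yaw",np.degrees(yaw),"dz",d[2],m[2])
Rm=R.from_euler("z",yaw)*R.from_euler("y",-27,degrees=True)
O=(A+B)/2-Rm.apply([0,0,.036]); print("mould O",O.round(4),"z axis",Rm.apply([0,0,1]).round(3), "high edge",(O+Rm.apply([.046,0,.03])).round(4))
for p in [(-18,-55,48),(18,-55,48),(18,-29,48),(-18,-29,48),(-18,55,48),(18,55,48),(46,75,30),(46,-75,30),(-46,75,30)]:
    P=O+Rm.apply(np.array(p)/1000); u,v=proj(T,P);us,vs=proj(S,P)
    print(p,P.round(4),"top",round((u-272)*8+3.5),round((v-145)*8+3.5),"side",round((us-260)*8+3.5),round((vs-175)*8+3.5))
for n,p,z in [("fix face a",(593,122),.059),("fix face b",(588,255),.059),("mov a",(250,106),.059),("mov b",(240,240),.059),("thumb L",(140,120),.074),("thumb",(160,160),.074),("thumb bl",(137,200),.074),("bed a",(420,130),.026),("bed b",(420,250),.026)]:
    print(n,onz(T,*g(*p),z).round(4))
E
python3 m.py
```

```text
dowels [ 0.6125 -0.1072  0.0927] 0.0006 [ 0.5618 -0.2389  0.0606] 0.0001 dist 0.1447126573346475
yaw 4.2908441640918555 dz 0.032149318980467856 0.03087135398228918
mould O [ 0.6034 -0.1719  0.0445] z axis [-0.453 -0.034  0.891] high edge [ 0.6307 -0.1698  0.0922]
(-18, -55, 48) [ 0.5698 -0.2295  0.0791] top 441 263 side 295 333
(18, -55, 48) [ 0.6018 -0.2271  0.0955] top 438 176 side 368 274
(18, -29, 48) [ 0.5999 -0.2012  0.0955] top 372 182 side 329 235
(-18, -29, 48) [ 0.5679 -0.2036  0.0791] top 376 269 side 257 294
(-18, 55, 48) [ 0.5616 -0.1199  0.0791] top 165 287 side 140 174
(18, 55, 48) [ 0.5936 -0.1175  0.0955] top 159 200 side 210 118
(46, 75, 30) [ 0.6251 -0.095   0.0922] top 101 124 side 251 73
(46, -75, 30) [ 0.6363 -0.2446  0.0922] top 479 91 side 469 282
(-46, 75, 30) [ 0.5434 -0.1012  0.0504] top 117 343 side 76 216
fix face a [0.6354 0.1018 0.059 ]
fix face b [0.5804 0.1036 0.059 ]
mov a [0.6439 0.2427 0.059 ]
mov b [0.5883 0.2459 0.059 ]
thumb L [0.6355 0.2841 0.074 ]
thumb [0.6189 0.2756 0.074 ]
thumb bl [0.6026 0.2846 0.074 ]
bed a [0.6399 0.1785 0.026 ]
bed b [0.589  0.1779 0.026 ]
```

```bash
cat > m2.py <<'E'
from h import *
from station import manip
T=manip.get_image("top");S=manip.get_image("side")
for n,D,(x0,x1,y0,y1) in (("top",T,(288,330,160,184)),("side",S,(270,312,185,224))):
    p=D["pixels"][y0:y1,x0:x1].astype(int)
    k=((p[:,:,1]-p[:,:,0]>12)&(p[:,:,1]>60)).astype(np.uint8)
    n_,l,st,_=cv2.connectedComponentsWithStats(k);k=(l==1+np.argmax(st[1:,4]))
    ys,xs=np.nonzero(k);xs=xs+x0;ys=ys+y0
    c,ev,_=cv2.PCACompute2(np.c_[xs,ys].astype(np.float32),None);c=c[0];v=ev[0]*np.sign(ev[0][0])
    pr=np.c_[xs,ys]@v-c@v; lo,hi=pr.min()-.5,pr.max()+.5;m=(lo+hi)/2
    print(n,len(xs),"centroid",c,"dir",v,"ext",lo,hi)
    a,b=c+lo*v,c+hi*v
    z=.082 
    A,B=onz(D,*a,z),onz(D,*b,z); d=A-B
    print("ends at z",z,A.round(4),B.round(4),"len",np.linalg.norm(d),"yaw",np.degrees(np.arctan2(-d[0],d[1])),"mid",((A+B)/2).round(4))
    globals()["c_"+n]=c+m*v
P,e=tri(T,c_top,S,c_side);print("tri mid",P.round(4),e)
p=T["pixels"][145:200,272:342].astype(int)
k=(p.max(2)<45).astype(np.uint8);cn=max(cv2.findContours(k,0,2)[0],key=cv2.contourArea);print("black rect",cv2.minAreaRect(cn))
E
python3 m2.py
```

```text
top 363 centroid [309.27274 172.85675] dir [ 0.99722296 -0.07447378] ext -17.73544729501009 17.616976000368595
ends at z 0.082 [ 0.5812 -0.118   0.082 ] [ 0.5883 -0.23    0.082 ] len 0.11219456988553957 yaw 3.636314678096564 mid [ 0.5848 -0.174   0.082 ]
side 335 centroid [292.04477 204.37611] dir [0.70632726 0.7078855 ] ext -16.35573661327362 16.461713194847107
ends at z 0.082 [ 0.5782 -0.1114  0.082 ] [ 0.5883 -0.2408  0.082 ] len 0.12971796791082457 yaw 4.4542196571645505 mid [ 0.5832 -0.1761  0.082 ]
tri mid [ 0.5855 -0.1744  0.0786] 0.0002401281659540081
black rect ((36.602935791015625, 25.838237762451172), (29.22136688232422, 47.09165573120117), 85.60128784179688)
```

```bash
python3 -m handwheel '-1 -0.94 0 -0.28 0.45; -1 -0.94 0 -0.28 0.45; -1 -0.94 0 -0.28 0.45; -1 -0.94 0 -0.28 0.45; -1 -0.94 0 -0.28 0.45'
```

```text
t: 0.8
eef_pos: [0.3213, 0.3894, 0.2318]
tool_rot: [-0.028, 1.0, -0.0, 0.001]
contact_force: [-0.2, -0.0, 0.3]
gripper_width: 0.45
finger_force: 0.0
```

```bash
for i in 1; do :; done; python3 -m handwheel '-0.4 -1 0 0 0.45; -0.4 -1 0 0 0.45; -0.4 -1 0 0 0.45; -0.4 -1 0 0 0.45' ; python3 -m handwheel '-0.4 -1 0 0 0.45; -0.4 -1 0 0 0.45; -0.4 -1 0 0 0.45; -0.4 -1 0 0 0.45'; python3 -m handwheel '-0.4 -1 0 0 0.45; -0.4 -1 0 0 0.45; -0.4 -1 0 0 0.45; -0.4 -1 0 0 0.45'
```

```text
t: 1.2
eef_pos: [0.3892, 0.2441, 0.2317]
tool_rot: [-0.028, 1.0, -0.0, 0.0]
contact_force: [-0.6, 0.3, 0.1]
gripper_width: 0.449
finger_force: 0.0
t: 1.6
eef_pos: [0.4579, 0.0982, 0.2316]
tool_rot: [-0.028, 1.0, -0.0, 0.001]
contact_force: [-0.0, 0.3, -0.1]
gripper_width: 0.448
finger_force: 0.0
t: 2.0
eef_pos: [0.5268, -0.0476, 0.2314]
tool_rot: [-0.029, 1.0, -0.001, 0.0]
contact_force: [-0.6, 0.3, -0.5]
gripper_width: 0.449
finger_force: 0.0
```

```bash
cat > to.py <<'E'
import sys
from h import *
from station import manip
o=manip.observe();Rt=R.from_quat(o["tool_rot"]);M=Rt.as_matrix()
ty=np.degrees(np.arctan2(-M[0,1],M[1,1]))
print("t",round(o["t"],2),"pos",o["eef_pos"].round(4),"yaw",ty.round(2),"F",o["contact_force"].round(1),"M",o["moment"].round(2),"w",round(o["gripper_width"],3),"ff",round(o["finger_force"],1))
if len(sys.argv)>3:
    d=np.array([float(a) for a in sys.argv[1:4]])-o["eef_pos"];print("shares",(M.T@d/.15).round(3))
    if len(sys.argv)>4: print("twist",round(-((float(sys.argv[4])-ty))/90,3))
E
python3 to.py .603 -.2155 .16 3.8
```

```text
t 2.0 pos [ 0.5268 -0.0476  0.2314] yaw 3.28 F [-0.6  0.3 -0.5] M [ 0.01 -0.02 -0.03] w 0.449 ff 0.0
shares [-0.443 -1.146  0.479]
twist -0.006
```

```bash
python3 -m handwheel '-0.4 -1 0 0 0.45; -0.4 -1 0 0 0.45; -0.4 -1 0 0 0.45; -0.4 -1 0 -0.006 0.45'; python3 -m handwheel '-0.04 -0.146 0.46 0 0.45; -0.04 -0.146 0.46 0 0.45; -0.04 -0.146 0.46 0 0.45; -0.04 -0.146 0.46 0 0.45; -0.04 -0.146 0.46 0 0.45'; python3 to.py .603 -.2155 .0915 3.8; python3 - <<'E'
from station import manip
import cv2,numpy as np
t=manip.get_image("top")["pixels"][:,:,::-1];s=manip.get_image("side")["pixels"][:,:,::-1]
a=cv2.resize(t[140:205,275:345],(400,371),interpolation=2);b=cv2.resize(s[165:240,255:330],(371,371),interpolation=2)
cv2.imwrite("pics/ap.png",np.hstack([a,b]))
E
```

```text
t: 2.4
eef_pos: [0.5955, -0.193, 0.2304]
tool_rot: [-0.034, 0.999, -0.001, -0.001]
contact_force: [-0.9, -0.1, 0.6]
gripper_width: 0.447
finger_force: 0.0
t: 2.9
eef_pos: [0.6035, -0.2092, 0.1641]
tool_rot: [-0.037, 0.999, 0.0, 0.001]
contact_force: [0.9, 0.2, 0.2]
gripper_width: 0.452
finger_force: 0.0
t 2.9 pos [ 0.6035 -0.2092  0.1641] yaw 4.23 F [0.9 0.2 0.2] M [-0.01  0.01  0.03] w 0.452 ff 0.0
shares [ 0.008 -0.042  0.484]
twist 0.005
```

View pics/ap.png

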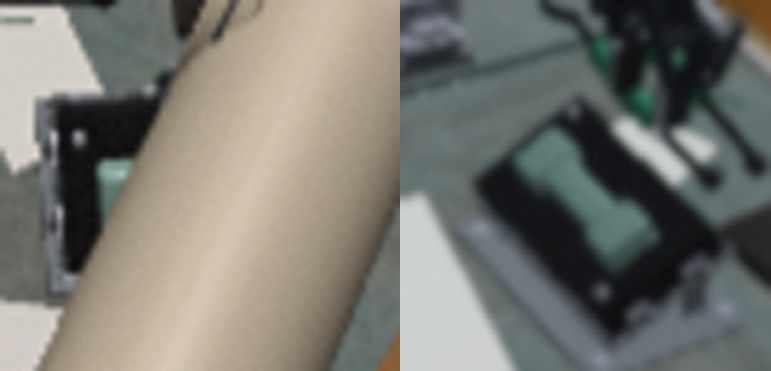

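The top view is now blocked by the arm. The side view shows both fingertips at about (630,105) and (675,120), above the right block at (625,240). I'll descend to about 15 mm above it and compare the tips with the block in the side view.

```bash
python3 -m handwheel '0.008 -0.042 0.2 0.005 0.45; 0.008 -0.042 0.34 0.005 0.45; 0.008 -0.042 0.34 0.005 0.45; 0.008 -0.042 0.34 0.005 0.45'; python3 to.py .603 -.2155 .0915 3.8; python3 - <<'E'
from station import manip
from h import *
S=manip.get_image("side");s=S["pixels"][:,:,::-1]
b=cv2.resize(s[175:235,265:325],(600,600),interpolation=2)
# mark tool-tip prediction for both fingers inner tips
o=manip.observe();M=R.from_quat(o["tool_rot"]).as_matrix()
for w in(-.019,.019,-.0335,.0335):
  for x in (-.011,.011):
    u,v=proj(S,o["eef_pos"]+M@[x,w,0]);cv2.circle(b,(int((u-265)*10+4.5),int((v-175)*10+4.5)),3,(0,0,255),-1)
cv2.imwrite("pics/ap2.png",b)
E
```

```text
t: 3.4
eef_pos: [0.6022, -0.2163, 0.1125]
tool_rot: [-0.033, 0.999, -0.0, 0.001]
contact_force: [-1.0, 0.4, 0.5]
gripper_width: 0.449
finger_force: 0.0
t 3.4 pos [ 0.6022 -0.2163  0.1125] yaw 3.73 F [-1.   0.4  0.5] M [-0.01 -0.01 -0.03] w 0.449 ff 0.0
shares [-0.005  0.005  0.14 ]
twist -0.001
```

View pics/ap2.png

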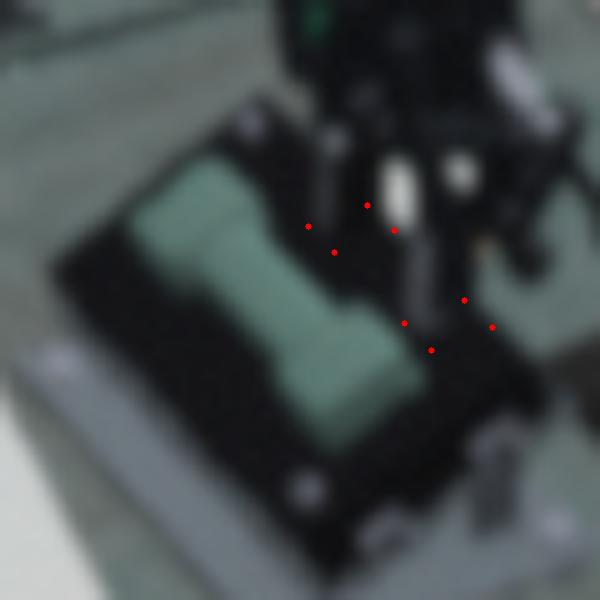

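Both fingertips (≈325,232 and ≈422,328) agree with the predicted points to within 1–2 mm, and they straddle the right block lengthwise. Descending.

```bash
python3 -m handwheel '-0.005 0.005 0.05 0 0.45; -0.005 0.005 0.09 0 0.45; -0.005 0.005 0.12 0 0.45; -0.005 0.005 0.12 0 0.45'; python3 -m handwheel '0 0 0.014 0 0.45; 0 0 0.026 0 0.45; 0 0 0.026 0 0.45'; python3 to.py .603 -.2155 .0905 3.8
```

```text
t: 3.85
eef_pos: [0.6019, -0.2156, 0.0924]
tool_rot: [-0.032, 0.999, 0.0, -0.001]
contact_force: [-0.3, 0.8, -1.2]
gripper_width: 0.45
finger_force: 0.0
t: 4.15
eef_pos: [0.6023, -0.2158, 0.0892]
tool_rot: [-0.032, 0.999, 0.0, -0.0]
contact_force: [-0.9, -0.9, -0.4]
gripper_width: 0.447
finger_force: 0.0
t 4.15 pos [ 0.6023 -0.2158  0.0892] yaw 3.7 F [-0.9 -0.9 -0.4] M [-0.01  0.03 -0.01] w 0.447 ff 0.0
shares [-0.004  0.002 -0.009]
twist -0.001
```

```bash
python3 -m handwheel '0 0 0.004 0 0.45; 0 0 0.008 0 0.45; 0 0 0.008 0 0.45' | sed -n '2p;4p'; python3 -m handwheel '0 0 0 0 0.42; 0 0 0 0 0.39; 0 0 0 0 0.37; 0 0 0 0 0.37' 20; python3 to.py
```

```text
eef_pos: [0.6024, -0.2158, 0.0881]
contact_force: [-0.5, -0.5, -0.6]
t: 4.85
eef_pos: [0.6024, -0.2158, 0.0882]
tool_rot: [-0.032, 0.999, 0.0, 0.0]
contact_force: [0.6, 0.5, 1.4]
gripper_width: 0.372
finger_force: 0.0
t 4.85 pos [ 0.6024 -0.2158  0.0882] yaw 3.7 F [0.6 0.5 1.4] M [ 0.   -0.   -0.06] w 0.372 ff 0.0
```

```bash
for w in a; do python3 -m handwheel '0 0 0 0 0.345; 0 0 0 0 0.345; 0 0 0 0 0.345' 20 | tail -3;  python3 -m handwheel '0 0 0 0 0.325; 0 0 0 0 0.325; 0 0 0 0 0.325' 20|tail -3;  python3 -m handwheel '0 0 0 0 0.305; 0 0 0 0 0.305; 0 0 0 0 0.305' 20|tail -3; done; python3 to.py
```

```text
contact_force: [0.4, -0.0, -0.2]
gripper_width: 0.346
finger_force: 0.1
contact_force: [0.8, 0.4, 0.4]
gripper_width: 0.324
finger_force: 0.3
contact_force: [0.3, -2.1, 0.8]
gripper_width: 0.308
finger_force: 1.3
t 5.75 pos [ 0.6025 -0.2161  0.0883] yaw 3.69 F [ 0.3 -2.1  0.8] M [-0.4  -0.17 -0.01] w 0.308 ff 1.3
```

```bash
python3 -m handwheel '0 0 0 0 0.2; 0 0 0 0 0.2; 0 0 0 0 0.2' 20 | tail -3; python3 to.py
```

```text
contact_force: [0.1, -2.3, 2.0]
gripper_width: 0.293
finger_force: 19.8
t 6.05 pos [ 0.6025 -0.2162  0.0884] yaw 3.69 F [ 0.1 -2.3  2. ] M [-0.6  -0.05  0.02] w 0.293 ff 19.8
```

```bash
python3 -m handwheel '0 0 0 0 0.15; 0 0 0 0 0.15; 0.006 0 -0.012 0 0.15; 0.012 0 -0.024 0 0.15; 0.018 0 -0.036 0 0.15; 0.018 0 -0.036 0 0.15' 40; python3 to.py
```

```text
t: 6.65
eef_pos: [0.599, -0.2159, 0.093]
tool_rot: [-0.032, 0.999, 0.0, -0.001]
contact_force: [0.3, -3.5, -7.1]
gripper_width: 0.278
finger_force: 39.9
t 6.65 pos [ 0.599  -0.2159  0.093 ] yaw 3.69 F [ 0.3 -3.5 -7.1] M [-1.1  -0.32 -0.06] w 0.278 ff 39.9
```

```bash
python3 -m handwheel '0.004 -0.004 -0.008 0 0.15; 0.008 -0.004 -0.016 0 0.15; 0.012 -0.004 -0.024 0 0.15; 0.012 -0.004 -0.024 0 0.15' |sed -n '2p;4,6p'; python3 to.py; python3 - <<'E'
from station import manip
import cv2
cv2.imwrite("pics/dr.png",cv2.resize(manip.get_image("side")["pixels"][175:235,265:325,::-1],(600,600),interpolation=2))
E
```

```text
eef_pos: [0.5981, -0.2164, 0.0977]
contact_force: [1.0, -0.6, -0.2]
gripper_width: 0.277
finger_force: 40.5
t 7.05 pos [ 0.5981 -0.2164  0.0977] yaw 3.72 F [ 1.  -0.6 -0.2] M [-0.31 -0.05 -0.  ] w 0.277 ff 40.5
```

View pics/dr.png

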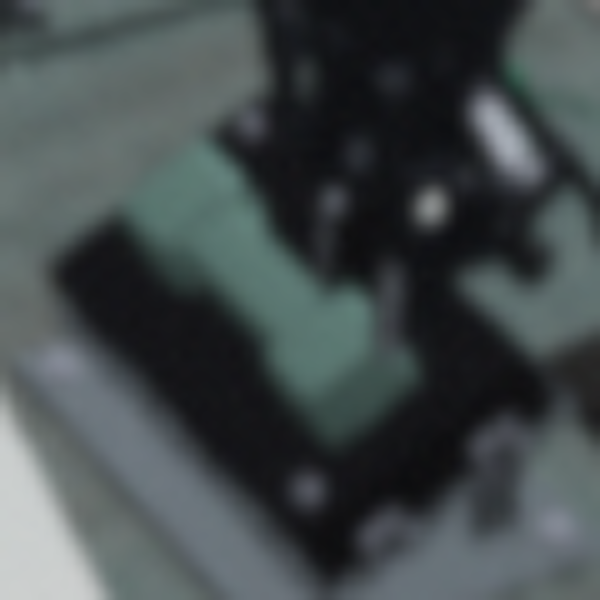

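```bash
python3 -m handwheel '0.004 0 -0.008 0 0.15; 0.008 0 -0.016 0 0.15; 0.012 0 -0.024 0 0.15; 0.012 0 -0.024 0 0.15' |sed -n '2p;4,6p'; python3 to.py;  python3 - <<'E'
from station import manip
from h import *
D=manip.get_image("side");p=D["pixels"][185:224,270:312].astype(int)
k=(p[:,:,1]-p[:,:,0]>12)&(p[:,:,1]>60)
ys,xs=np.nonzero(k);print(k.sum());print("\n".join("".join(".#"[int(c)] for c in r) for r in k[::1]))
E
```

```text
eef_pos: [0.5961, -0.2166, 0.101]
contact_force: [0.5, 0.0, -0.6]
gripper_width: 0.276
finger_force: 40.4
t 7.5 pos [ 0.5961 -0.2166  0.101 ] yaw 3.71 F [ 0.5  0.  -0.6] M [ 0.01  0.02 -0.01] w 0.276 ff 40.4
374
##........................................
##........................................
..........................................
##...........###..........................
..#........######.........................
.........#########........................
........###########.......................
.......#############......................
......##############......................
.....################.....................
##....###############.....................
##.....###############....................
###.....##############....................
.........##############...................
.........###############..................
..........###############.................
...........##############.................
............##############................
................###############...........
.................###############..........
..................##############..........
...................#############..........
....................############..........
.....................############.........
.....................############.........
.....................###############......
.....................###############......
......................##############......
.......................############.......
........................#########.........
.........................#######..........
..........................#####...........
...........................##.............
..........................................
..........................................
..........................................
..........................................
..........................................
..........................................
```

```bash
cat > asc.py <<'E'
from station import manip
from h import *
a=cv2.imread("raw_side.png")[:,:,::-1];b=manip.get_image("side")["pixels"]
def f(q):
    p=q[186:222,268:314].astype(int);k=(p[:,:,1]-p[:,:,0]>12)&(p[:,:,1]>50)
    return [["".join(chr(48+min(9,max(1,(v-60)//10))) if m else "." for v,m in zip(r,kr))][0] for r,kr in zip(p[:,:,1],k)]
for x,y in zip(f(a),f(b)):print(x,y)
E
python3 asc.py; python3 -m handwheel '0 0 0 0 0.15'|sed -n 4p; python3 -m handwheel '0 0 0 0 0.15'|sed -n 4p; python3 to.py
```

```text
444............................21111344455..43 4..4..........................................
................................2111123455.554 4...............5.............................
.................................53111135...55 ...............554............................
...................................3111.....65 ............4556652...........................
....................................421......6 ...........445666652..........................
...............12331.......................... ..........54556666652.........................
..............1345542......................... .........5555666666641........................
.............135566542........................ ........45555666666652........................
.......5....13456666641....................... ........445556665556531.......................
...4.......234566666653....................... ........335555655556642.......................
..4444....13555666655541...................... ..555....235555555666641......................
.4444.....14555665555652...................... ...44....1245555556
[... 1748 characters left out ...]
2221111........... ............................11111.............
............................111111............ .............................111..............
.............................111.............. ..............................................
.............................................. ..............................................
.............................................. ..............................................
.............................................. ..............................................
contact_force: [0.7, 0.2, -1.3]
contact_force: [0.6, 1.2, -1.5]
t 7.8 pos [ 0.5961 -0.2166  0.1007] yaw 3.71 F [ 0.6  1.2 -1.5] M [ 0.07 -0.   -0.02] w 0.28 ff 40.4
```

The piece is lifting evenly (left block up about 3 px, right about 1–2 px), and the force is about its weight. I'll continue along the draw direction.

```bash
python3 -m handwheel '0.008 0 -0.016 0 0.15; 0.016 0 -0.032 0 0.15; 0.024 0 -0.048 0 0.15; 0.032 0 -0.064 0 0.15; 0.032 0 -0.064 0 0.15'|sed -n '2p;4,6p'; python3 -m handwheel '0.016 0 -0.032 0 0.15; 0.032 0 -0.064 0 0.15; 0.048 0 -0.096 0 0.15; 0.064 0 -0.128 0 0.15; 0.064 0 -0.128 0 0.15' |sed -n '2p;4,6p'; python3 asc.py|cut -c48-; python3 to.py
```

```text
eef_pos: [0.5914, -0.2173, 0.1109]
contact_force: [0.2, -0.3, -1.0]
gripper_width: 0.277
finger_force: 40.4
eef_pos: [0.5819, -0.218, 0.1306]
contact_force: [0.0, -0.2, -0.4]
gripper_width: 0.273
finger_force: 40.4
544..44555666667765...........................
4....45555666666654...........................
....4455556666555541..........................
....4445555555566652..........................
5....3345555556667641.........................
5.....334554556666751.........................
......3233444566666631........................
.......3223335556666531.......................
.......32111235566666531......................
..4.......11123555666653......................
...55.....111123456666653.....................
.4.4..........1135556666532332................
..43...........1135556666545652...............
................113555556556664...............
.................11355555666664...............
..................1235555666654...............
...................134555666654.............65
...................1245556665432............45
....................24555655432221.....
[... 209 characters left out ...]
..........111111111..............
........................1111111...............
.........................1111.................
..............................................
..............................................
..............................................
..............................................
..............................................
..............................................
..............................................
..............................................
..............................................
..............................................
t 8.85 pos [ 0.5819 -0.2178  0.1301] yaw 3.69 F [ 1.  -0.7 -1.3] M [-0.07 -0.1  -0.01] w 0.279 ff 40.4
```

```bash
python3 -m handwheel '0 0 -0.2 0 0.15; 0 0 -0.4 0 0.15; 0 0 -0.5 0 0.15; 0 0 -0.5 0.03 0.15; 0 0 -0.5 0.06 0.15; 0 0 -0.5 0.073 0.15; 0 0 -0.5 0.073 0.15'|sed -n '2p;4,6p'; python3 to.py .6114 .1377 .13 -2.9; python3 - <<'E'
from h import *
from station import manip
T=manip.get_image("top");g=cv2.imread("raw_top.png").astype(int)
for r in (163,167,171): print(r,[int(x) for x in g[r,172:232].mean(1)])
for c in (195,205,215): print(c,[int(x) for x in g[155:182,c].mean(1)])
E
```

```text
eef_pos: [0.5816, -0.2176, 0.204]
contact_force: [0.6, -0.4, -1.5]
gripper_width: 0.275
finger_force: 40.4
t 9.55 pos [ 0.5816 -0.2176  0.204 ] yaw -2.85 F [ 0.6 -0.4 -1.5] M [-0.08 -0.01 -0.04] w 0.275 ff 40.4
shares [-0.081  2.375  0.494]
twist 0.001
163 [27, 96, 154, 156, 150, 141, 150, 155, 159, 57, 58, 131, 157, 159, 156, 156, 157, 157, 158, 159, 160, 160, 158, 161, 160, 159, 159, 158, 159, 157, 160, 160, 160, 158, 158, 158, 161, 170, 156, 153, 153, 155, 158, 151, 149, 148, 145, 148, 145, 146, 145, 129, 162, 162, 165, 156, 70, 115, 124, 146]
167 [43, 145, 157, 153, 149, 140, 150, 154, 147, 61, 66, 155, 155, 156, 157, 154, 155, 157, 158, 158, 158, 159, 157, 156, 156, 157, 157, 156, 155, 157, 156, 153, 157, 157, 157, 157, 159, 160, 157, 158, 158, 156, 157, 156, 156, 157, 154, 153, 154, 155, 153, 136, 158, 164, 161, 102, 106, 157, 162, 115]
171 [107, 152, 158, 151, 147, 146, 153, 161, 88, 53, 86, 154, 154, 153, 155, 153, 153, 155, 155, 155, 154, 154, 154, 155, 155, 156, 155, 155, 155, 157, 157, 157, 158, 158, 159, 160, 157, 160, 159, 159, 159, 159, 160, 162, 163, 163, 161, 162, 163, 161, 165, 173, 162, 163, 163, 79, 126, 160, 163, 104]
195 [113, 115, 113, 115, 114, 95, 140, 160, 161, 157, 158, 157, 156, 153, 156, 157, 155, 154, 153, 154, 157, 98, 67, 62, 77, 97, 103]
205 [116, 115, 116, 119, 120, 115, 88, 139, 158, 157, 155, 155, 157, 158, 157, 160, 158, 154, 155, 156, 151, 117, 80, 71, 55, 91, 104]
215 [122, 120, 119, 118, 120, 117, 98, 113, 151, 158, 154, 155, 156, 158, 155, 159, 162, 157, 155, 156, 144, 128, 79, 64, 68, 72, 89]
```

```bash
python3 - <<'E'
from h import *
from station import manip
T=manip.get_image("top")
for p in [(180.3,171),(180.8,167),(181.2,163),(223,163),(222.9,167),(222.6,171)]: print(p,onz(T,*p,.059).round(4))
for c,a,b in ((195,160.4,175.6),(205,161.3,176),(215,162,176)): print(c,onz(T,c,a,.026).round(4),onz(T,c,b,.026).round(4))
E
python3 -m handwheel '-0.03 1 0 0 0.15;-0.03 1 0 0 0.15;-0.03 1 0 0 0.15;-0.03 1 0 0 0.15'|sed -n '2p;4,6p';python3 -m handwheel '-0.03 1 0 0 0.15;-0.03 1 0 0 0.15;-0.03 1 0 0 0.15;-0.03 1 0 0 0.15'|sed -n '2p;4,6p';python3 -m handwheel '-0.02 0.3 0.2 0 0.15;-0.02 0.375 0.4 0 0.15;-0.02 0.375 0.45 0 0.15;-0.02 0.375 0.45 0 0.15'|sed -n '2p;4,6p'
python3 to.py .6114 .1377 .13 -2.9
python3 - <<'E'
from station import manip
import cv2,numpy as np
t=manip.get_image("top")["pixels"][:,:,::-1];s=manip.get_image("side")["pixels"][:,:,::-1]
a=cv2.resize(t[135:195,160:245],(510,360),interpolation=2);b=cv2.resize(s[115:185,225:280],(283,360),interpolation=2)
cv2.imwrite("pics/ov.png",np.hstack([a,b]))
E
```

```text
(180.3, 171) [0.6001 0.2437 0.059 ]
(180.8, 167) [0.6133 0.2423 0.059 ]
(181.2, 163) [0.6266 0.2412 0.059 ]
(223, 163) [0.6249 0.104  0.059 ]
(222.9, 167) [0.6116 0.1043 0.059 ]
(222.6, 171) [0.5984 0.1052 0.059 ]
195 [0.6416 0.2023 0.026 ] [0.59   0.2016 0.026 ]
205 [0.6381 0.1686 0.026 ] [0.5882 0.1681 0.026 ]
215 [0.6352 0.135  0.026 ] [0.5878 0.1347 0.026 ]
eef_pos: [0.5947, -0.0586, 0.2039]
contact_force: [1.1, -0.2, -1.6]
gripper_width: 0.275
finger_force: 40.4
eef_pos: [0.6053, 0.091, 0.2037]
contact_force: [0.5, 0.3, -2.2]
gripper_width: 0.276
finger_force: 40.4
eef_pos: [0.6108, 0.1365, 0.1357]
contact_force: [0.9, -0.5, -0.9]
gripper_width: 0.278
finger_force: 40.4
t 10.85 pos [0.6108 0.1365 0.1357] yaw -2.84 F [ 0.9 -0.5 -0.9] M [-0.18 -0.06  0.01] w 0.278 ff 40.4
shares [-0.004  0.008  0.038]
twist 0.001
```

View pics/ov.png

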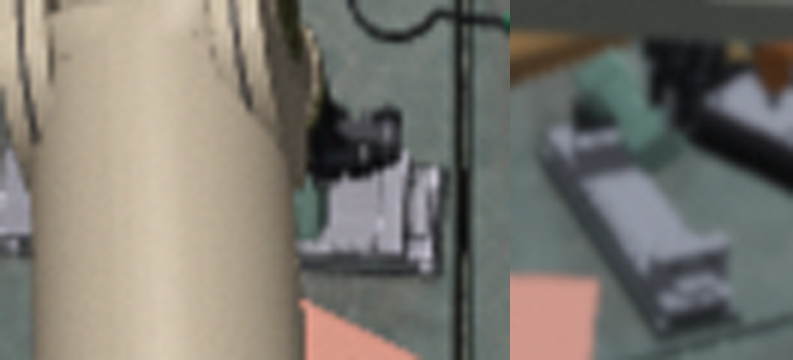

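Held piece: the side view shows it tilted over the bed, with its right block at (655,130). I'll check its pose in the hand numerically against the mask.

```bash
python3 - <<'E'
from h import *
from station import manip
S=manip.get_image("side");o=manip.observe();p=S["pixels"][118:152,228:270].astype(int)
k=(p[:,:,1]-p[:,:,0]>12)&(p[:,:,1]>60)
print("cols 228.. rows 118..")
for r,kr in zip(p[:,:,1],k): print("".join(chr(48+min(9,max(1,(v-60)//10))) if m else "." for v,m in zip(r,kr)))
y=R.from_euler("z",-2.84,degrees=True);G=o["eef_pos"]+y.apply([-.0027,.042,-.0279]);print(o["eef_pos"],G)
for til in (27,):
  Q=y*R.from_euler("y",-til,degrees=True)
  for c in [(-18,-55,0),(18,-55,0),(-18,-55,32),(18,-55,32),(-18,55,0),(18,55,32),(-18,55,32),(-18,-29,0),(-18,29,0)]:
    u,v=proj(S,G+Q.apply(np.array(c)/1000));print(c,round(u-228,1),round(v-118,1))
E
```

```text
cols 228.. rows 118..
..........................................
..........................................
..........................................
..........................................
..........................................
..........................................
..........................................
...............45665......................
..............5566766.....................
............455666666.....................
..........455555556666....................
..........4555555566665...................
..........4455555566665...................
..........3444455566665...................
...........333445566665...................
............122455666663..................
.............11345566664..................
..............1134556665311...............
...............113455666543...............
.................13556666542..............
..................2455666542..............
..................3455655542..............
..................4455555432..............
...................455554321122...........
...................3454332111221..........
....................333211111122..........
....................122111111223..........
.....................11111112234..........
......................1111122....444......
5......................2112......55554....
5........................2.......5555554..
...............................4.555555554
................................4555555555
..............................445555555555
[0.61264514 0.13583579 0.13874025] [0.61202944 0.17791799 0.11084025]
(-18, -55, 0) 24.9 31.4
(18, -55, 0) 33.3 25.6
(-18, -55, 32) 21.1 25.4
(18, -55, 32) 29.7 19.5
(-18, 55, 0) 13.2 16.0
(18, 55, 32) 17.7 4.5
(-18, 55, 32) 9.5 10.1
(-18, -29, 0) 22.0 27.6
(-18, 29, 0) 15.9 19.5
```

```bash
python3 to.py .613 .1373 .078 -3.2; python3 -m handwheel '0 0 0 0 0.15;0 0 0 0 0.15'|sed -n '2p;4,6p'; python3 to.py .613 .1373 .078 -3.2
```

```text
t 11.0 pos [0.6126 0.1358 0.1387] yaw -2.98 F [ 1.  -0.4 -0.6] M [-0.03 -0.03  0.01] w 0.276 ff 40.4
shares [-0.001  0.01   0.405]
twist 0.002
eef_pos: [0.6122, 0.1369, 0.1382]
contact_force: [-0.0, 0.6, -1.1]
gripper_width: 0.277
finger_force: 40.4
t 11.2 pos [0.6122 0.1369 0.1382] yaw -2.92 F [-0.   0.6 -1.1] M [-0.06 -0.05  0.04] w 0.277 ff 40.4
shares [-0.005  0.003  0.401]
twist 0.003
```

```bash
python3 -m handwheel '-0.003 0.003 0.1 0.002 0.15;-0.003 0.003 0.2 0.002 0.15;-0.003 0.003 0.3 0.002 0.15;-0.003 0.003 0.4 0.002 0.15;-0.003 0.003 0.4 0.002 0.15;-0.003 0.003 0.4 0.002 0.15'|sed -n '2p;4,6p'; python3 -m handwheel '0 0 0.02 0 0.15; 0 0 0.02 0 0.15;0 0 0.02 0 0.15'|sed -n '2p;4p'; python3 to.py .613 .1373 .065 -3.2
```

```text
eef_pos: [0.6119, 0.1378, 0.0766]
contact_force: [0.4, -0.6, -0.9]
gripper_width: 0.277
finger_force: 40.4
eef_pos: [0.6123, 0.138, 0.0745]
contact_force: [-0.2, -0.5, -1.6]
t 12.1 pos [0.6123 0.138  0.0745] yaw -3.05 F [-0.2 -0.5 -1.6] M [-0.08 -0.01  0.04] w 0.274 ff 40.4
shares [-0.005 -0.004  0.064]
twist 0.002
```

```bash
python3 -m handwheel '0 -0.003 0.01 0 0.15; 0 -0.003 0.02 0 0.15;0 -0.003 0.02 0 0.15'|sed -n '2p;4p'; python3 -m handwheel '0 0 0.01 0 0.15; 0 0 0.02 0 0.15;0 0 0.02 0 0.15'|sed -n '2p;4p'; python3 to.py
```

```text
eef_pos: [0.6119, 0.1374, 0.0709]
contact_force: [0.4, 0.1, -1.9]
eef_pos: [0.6119, 0.1374, 0.0678]
contact_force: [-0.1, -1.0, -1.4]
t 12.7 pos [0.6119 0.1374 0.0678] yaw -3.05 F [-0.1 -1.  -1.4] M [-0.1  -0.02  0.05] w 0.277 ff 40.4
```

```bash
python3 -m handwheel '0 0 0.01 0 0.15; 0 0 0.01 0 0.15;0 0 0.01 0 0.15'|sed -n '2p;4p'; python3 to.py; python3 -m handwheel '0 0 0.01 0 0.15; 0 0 0.01 0 0.15;0 0 0.01 0 0.15'|sed -n '2p;4p'; python3 to.py
```

```text
eef_pos: [0.612, 0.1375, 0.0666]
contact_force: [0.1, -0.1, -1.3]
t 13.0 pos [0.612  0.1375 0.0666] yaw -3.05 F [ 0.1 -0.1 -1.3] M [-0.1  -0.01  0.01] w 0.276 ff 40.4
eef_pos: [0.612, 0.1375, 0.065]
contact_force: [-0.4, 0.4, -1.0]
t 13.3 pos [0.612  0.1375 0.065 ] yaw -3.05 F [-0.4  0.4 -1. ] M [-0.06 -0.06  0.  ] w 0.28 ff 40.4
```

```bash
python3 -m handwheel '0 0 0.01 0 0.15; 0 0 0.01 0 0.15;0 0 0.01 0 0.15'|sed -n '4p'; python3 to.py; python3 -m handwheel '0 0 0.01 0 0.15; 0 0 0.01 0 0.15;0 0 0.01 0 0.15'|sed -n '4p'; python3 to.py
```

```text
contact_force: [-0.3, -0.1, -1.1]
t 13.6 pos [0.6121 0.1375 0.0636] yaw -3.05 F [-0.3 -0.1 -1.1] M [-0.03 -0.07 -0.01] w 0.278 ff 40.5
contact_force: [2.2, -1.0, 4.1]
t 13.9 pos [0.6128 0.1374 0.0628] yaw -3.06 F [ 2.2 -1.   4.1] M [-0.18 -0.4   0.  ] w 0.278 ff 41.4
```

```bash
python3 -m handwheel '0 0 0.01 0 0.15; 0 0 0.01 0 0.15;0 0 0.01 0 0.15'|sed -n '4p'; python3 to.py; 
```

```text
contact_force: [3.7, -2.0, 7.6]
t 14.2 pos [0.6138 0.1373 0.0622] yaw -3.08 F [ 3.7 -2.   7.6] M [-0.25 -0.61  0.  ] w 0.282 ff 42.1
```

```bash
python3 -m handwheel '0 0 -0.007 0 0.15; 0 0 -0.007 0 0.29;0 0 -0.007 0 0.296;0 0 -0.007 0 0.302; 0 0 -0.007 0 0.302' 20|sed -n '4,6p'; python3 to.py; 
```

```text
contact_force: [3.3, -1.7, 5.4]
gripper_width: 0.301
finger_force: 4.7
t 14.7 pos [0.6129 0.1374 0.0624] yaw -3.06 F [ 3.3 -1.7  5.4] M [-0.24 -0.55 -0.05] w 0.301 ff 4.7
```

```bash
python3 -m handwheel '-0.015 0 0.007 0 0.302; -0.031 0 0.014 0 0.302; -0.031 0 0.014 0 0.302'|sed -n '4,6p'; python3 to.py; python3 -m handwheel '-0.014 0 0.01 0 0.302; -0.028 0 0.019 0 0.302; -0.028 0 0.019 0 0.302'|sed -n '4,6p'; python3 to.py 
```

```text
contact_force: [2.6, -1.6, 5.6]
gripper_width: 0.301
finger_force: 6.4
t 15.0 pos [0.6175 0.1372 0.06  ] yaw -3.06 F [ 2.6 -1.6  5.6] M [-0.1  -0.61 -0.05] w 0.301 ff 6.4
contact_force: [2.7, -0.9, 3.2]
gripper_width: 0.301
finger_force: 7.2
t 15.3 pos [0.6214 0.137  0.0568] yaw -3.06 F [ 2.7 -0.9  3.2] M [-0.02 -0.54 -0.01] w 0.301 ff 7.2
```

```bash
python3 -m handwheel '-0.014 0 0.011 0 0.302; -0.027 0 0.022 0 0.302; -0.027 0 0.022 0 0.302'|sed -n '4,6p'; python3 to.py; cat > gs.py <<'E'
from h import *
from station import manip
S=manip.get_image("side");o=manip.observe();p=S["pixels"][118:172,225:280].astype(int)
k=(p[:,:,1]-p[:,:,0]>12)&(p[:,:,1]>60)
for r,kr in zip(p[:,:,1],k): print("".join(chr(48+min(9,max(1,(v-60)//10))) if m else "." for v,m in zip(r,kr)))
c=np.array([.6133,.1792,.026]);y=R.from_euler("z",-3.2,degrees=True)
for q in [(-18,-55,0),(-18,-55,32),(18,-55,32),(-18,55,0),(18,55,32),(-18,55,32)]:
    u,v=proj(S,c+y.apply(np.array(q)/1000));print(q,round(u-225,1),round(v-118,1))
E
python3 gs.py
```

```text
contact_force: [0.9, 0.1, 0.1]
gripper_width: 0.305
finger_force: 4.6
t 15.6 pos [0.6244 0.1369 0.0526] yaw -3.04 F [0.9 0.1 0.1] M [ 0.05 -0.19 -0.03] w 0.305 ff 4.6
.......................................................
.......................................................
.......................................................
.......................................................
.......................................................
.......................................................
.......................................................
.......................................................
.......................................................
.......................................................
.......................................................
.......................................................
.......................................................
.......................................................
.......................................................
.......................................................
.....................................
[... 1533 characters left out ...]
5665555...............21123...............5.55555555.
555.6666................212..................6555555556
555.66665................12..................6566655..6
5566666655...............2...................566.6666..
.............................................6666..6.66
............................................66666....66
............................................6666666.66.
...........................................666655666666
............................................66655566666
............................................65555555566
(-18, -55, 0) 27.2 49.0
(-18, -55, 32) 27.3 41.7
(18, -55, 32) 36.5 39.6
(-18, 55, 0) 16.0 33.2
(18, 55, 32) 24.9 24.2
(-18, 55, 32) 16.0 26.1
```

```bash
python3 -m handwheel '-0.005 0 0.007 0 0.304; -0.01 0 0.01 0 0.304; -0.01 0 0.01 0 0.304'|sed -n '4,6p'; python3 to.py; python3 -m handwheel '0 0 0 0 0.307; 0 0 0 0 0.31; 0 0 0 0 0.315; 0 0 0 0 0.32; 0 0 0 0 0.33;0 0 0 0 0.335;0 0 0 0 0.335'|sed -n '4,6p'; python3 to.py; python3 gs.py|sed -n '24,50p'
```

```text
contact_force: [-0.6, 0.3, -1.5]
gripper_width: 0.302
finger_force: 0.8
t 15.95 pos [0.6261 0.1367 0.0516] yaw -3.04 F [-0.6  0.3 -1.5] M [-0.01  0.03  0.01] w 0.302 ff 0.8
contact_force: [1.3, 0.6, -0.3]
gripper_width: 0.334
finger_force: 0.0
t 16.65 pos [0.6264 0.1367 0.0519] yaw -3.05 F [ 1.3  0.6 -0.3] M [-0.01  0.01 -0.03] w 0.334 ff 0.0
5......................................................
55.....................................................
55................4567753..............................
55..............566789985..............................
555............36899999974.............................
5544...........26899999985.............................
5555...........14688889986.............................
5555............2456789987.............................
5555............12357999987............................
555.............11236899999.................4554.......
5555............111147999998................455554.....
5555............1111247999997..............455565554...
55555............221136899998.............455666665554.
555555...............23799999731.........55666666666655
555555...............225899999754........55666666666665
5555555...............247999999973......455666666666666
55555555...............37999999984.......55666666666655
..555555...............35899999874.......56666.66655565
.....55554..............3678776653.........5..655555555
5555..555...............2355443322.............55555555
555655555...............112222233.............5.555555.
555565555...............11123................5.55555556
555566565...............212.................5555555555.
55..66665...............21..................5666655556.
55.666.655...................................65666.6...
..............................................56......6
.............................................6656......
```

```bash
python3 -m handwheel '0 0 0 0 0.36; 0 0 -0.05 0 0.36; 0 0 -0.15 0 0.36; 0 0 -0.4 0 0.36; 0 0 -0.6 0 0.36; 0 0 -0.6 0 0.3; 0 0 -0.6 0 0.1; 0 0 -0.6 0 0'|sed -n '2p;4p'; python3 -m handwheel '0 1 0 0 0;0 1 0 0 0;0 1 0 0 0;0 1 0 0 0;0 1 0 0 0'|sed -n '2p;4,6p'; python3 -m handwheel '0 0.4 0 0 0;0 0.4 0 0 0;0 0.4 0 0 0;0 0.4 0 0 0'|sed -n '2p;4,6p'; python3 gs.py|sed -n '24,50p'; python3 to.py
python3 - <<'E'
from station import manip
from h import *
T=manip.get_image("top")["pixels"];cv2.imwrite("top2.png",T[:,:,::-1])
p=T[155:182,165:232].astype(int)
for r in p: print("".join("g" if v[1]-v[0]>12 and v[1]>70 else chr(48+min(9,int(v.mean())//20)) for v in r))
E
```

```text
eef_pos: [0.626, 0.1367, 0.1417]
contact_force: [-0.7, -0.7, -0.5]
eef_pos: [0.6333, 0.288, 0.1404]
contact_force: [0.7, -1.0, -0.0]
gripper_width: 0.001
finger_force: 0.0
eef_pos: [0.6381, 0.344, 0.1415]
contact_force: [0.5, -0.5, -0.3]
gripper_width: 0.002
finger_force: 0.0
5......................................................
55.....................................................
55................456775...............................
55..............566789985..............................
5544...........36899999974.............................
555............26899999985..........44.................
555............14678888886.........45555...............
5555............2456889987.........455555543...........
555.............12357999987.......4.55555555443........
555.............11236899998.......445555555555543......
555.............111147999998......4555555555555554.....
555.............1111247999998.....555555555555555554...
55555............2221368999998...555555555555566556554.
555555..............21379999998665555555555666666666655
555555...............225899999987655555
[... 1925 characters left out ...]
ggggg478878888836775
777677677776777324gggggggggggggggggggggggggggggggggg477778988835784
777677777776787325ggggggggg3434433334g3gggggggggggg3477777888724775
4554777777775442255432ggg2246677566666666556ggggggg2477876778723456
333355455566544223342333334687786676676676664gggggg2577775778835678
3333322223334442223333333334544543434544555655444432566664677736788
3222221122222332233333333333333333333333444444333322333444444437789
4444444434433333333222222222222333333333333333333333333333332324466
5554444444444444444444444444433333333222222222322333333333333233377
5555554444455555555444444444444444444444444444433333333222222222344
5555555544455555554444544444555555544455544555544444444444444444443
```

The mask shows the piece flat and lengthwise between the jaws (cols 183–216; jaw faces at about 181 and 223). Next I'll check its sideways offset and get the thumb target.

```bash
python3 - <<'E'
from h import *
from station import manip
T=manip.get_image("top")
for p in [(183.5,163),(183,172.8),(216.3,165.2),(216,174.6),(200,169)]: print(p,onz(T,*p,.058).round(4))
for p in [(167.5,161),(171,161),(167.2,169.5),(171.3,169.5)]: print("thumb",p,onz(T,*p,.074).round(4))
E
python3 to.py .619 .318 .141 -3.2
```

```text
(183.5, 163) [0.6267 0.2338 0.058 ]
(183, 172.8) [0.5942 0.2349 0.058 ]
(216.3, 165.2) [0.618 0.126 0.058]
(216, 174.6) [0.5869 0.1268 0.058 ]
(200, 169) [0.6061 0.1793 0.058 ]
thumb (167.5, 161) [0.6308 0.2825 0.074 ]
thumb (171, 161) [0.6306 0.2711 0.074 ]
thumb (167.2, 169.5) [0.6028 0.2829 0.074 ]
thumb (171.3, 169.5) [0.6026 0.2696 0.074 ]
t 18.55 pos [0.6383 0.3441 0.1421] yaw -3.2 F [ 0.2 -0.2  0.9] M [-0.01 -0.01 -0.  ] w 0.0 ff 0.0
shares [ 0.118 -0.181  0.007]
twist -0.0
```

```bash
python3 -m handwheel '0.13 -0.18 0 0 0;0.13 -0.18 0 0 0;0.13 -0.18 0.2 0 0;0.13 -0.18 0.4 0 0;0.13 -0.18 0.55 0 0;0.13 -0.18 0.593 0 0;0.13 -0.18 0.593 0 0'|sed -n '2p;4,6p'; python3 to.py .617 .303 .053 -3.2
```

```text
eef_pos: [0.6167, 0.3198, 0.0526]
contact_force: [-0.4, 0.1, 1.2]
gripper_width: 0.001
finger_force: 0.0
t 19.25 pos [0.6167 0.3198 0.0526] yaw -3.09 F [-0.4  0.1  1.2] M [-0.01 -0.03 -0.05] w 0.001 ff 0.0
shares [-0.008 -0.112 -0.003]
twist 0.001
```

```bash
python3 -m handwheel '0 -0.03 0 0 0;0 -0.06 0 0 0;0 -0.09 0 0 0;0 -0.11 0 0 0;0 -0.125 0 0 0;0 -0.14 0 0 0;0 -0.14 0 0 0'|sed -n '2p;4p'; python3 -m handwheel '0 -0.01 0 0 0;0 -0.02 0 0 0;0 -0.03 0 0 0;0 -0.04 0 0 0;0 -0.04 0 0 0'|sed -n '2p;4p';python3 to.py
```

```text
eef_pos: [0.6156, 0.2992, 0.053]
contact_force: [-0.0, 0.9, 0.1]
eef_pos: [0.6151, 0.2933, 0.0529]
contact_force: [-0.5, 0.4, 0.0]
t 20.45 pos [0.6151 0.2933 0.0529] yaw -3.06 F [-0.5  0.4  0. ] M [0.15 0.1  0.02] w 0.003 ff 0.4
```

```bash
python3 -m handwheel '0 -0.01 0 0 0;0 -0.02 0 0 0;0 -0.03 0 0 0;0 -0.04 0 0 0'|sed -n '2p;4p';python3 to.py;  python3 -m handwheel '0 -0.01 0 0 0;0 -0.02 0 0 0;0 -0.03 0 0 0;0 -0.04 0 0 0'|sed -n '2p;4p';python3 to.py
```

```text
eef_pos: [0.6148, 0.2876, 0.0529]
contact_force: [-1.8, 2.2, -0.3]
t 20.85 pos [0.6148 0.2876 0.0529] yaw -3.04 F [-1.8  2.2 -0.3] M [ 0.49  0.24 -0.03] w 0.003 ff 1.2
eef_pos: [0.6146, 0.2814, 0.053]
contact_force: [-2.8, 1.9, -1.0]
t 21.25 pos [0.6146 0.2814 0.053 ] yaw -3.05 F [-2.8  1.9 -1. ] M [ 0.49  0.3  -0.01] w 0.002 ff 1.1
```

```bash
python3 -m handwheel '0 -0.01 0 0 0;0 -0.02 0 0 0;0 -0.03 0 0 0;0 -0.04 0 0 0'|sed -n '2p;4p';python3 to.py;  python3 gs.py|sed -n '24,50p'
```

```text
eef_pos: [0.6143, 0.2754, 0.0529]
contact_force: [-1.3, 1.7, 0.5]
t 21.65 pos [0.6143 0.2754 0.0529] yaw -3.05 F [-1.3  1.7  0.5] M [0.51 0.37 0.02] w 0.005 ff 1.1
5......................................................
55.....................................................
55.....................................................
554....................................................
54..................678875.............................
554..............7888899974..........4.................
555..............6899999985..........55.4..............
5555.............4799999986..........555554............
5555.............35788888863........5555555544.........
5555.............13567889875.......4555555555554.......
555..............11246899987.....4.555555555555554.....
555..............111257999987.....555555555555555554...
55555............1111358999997..55555555555556556565543
555555............1111368999997.55555555556656666666555
555555.............221247999998.65555555555556666666665
5555555...............225899999876555555.55566665666665
555555.................13699999998655555555566.66666655
55.555555..............225899999997655555..5.5655555555
55..55555...............24899999998765.......5555555555
55..555554...............369999999887.........5.55555.5
555555555................25788888888........5..5555555.
555555555................23567777............55.555555.
555566555................224................555.55555.6
55.6.6655....................................55555.556.
55566666....................................55565...6..
.............................................6.5.6.....
............................................66556....6.
```

```bash
python3 -m handwheel '0 -0.01 0 0 0;0 -0.02 0 0 0;0 -0.03 0 0 0;0 -0.03 0 0 0'|sed -n '2p;4p';python3 to.py; python3 -m handwheel '0 -0.007 0 0 0;0 -0.014 0 0 0;0 -0.014 0 0 0'|sed -n '2p;4p';python3 to.py
```

```text
eef_pos: [0.6141, 0.2706, 0.053]
contact_force: [-0.2, 1.2, 0.7]
t 22.1 pos [0.6141 0.2706 0.053 ] yaw -3.07 F [-0.2  1.2  0.7] M [ 0.16  0.11 -0.02] w 0.002 ff 0.5
eef_pos: [0.614, 0.2691, 0.053]
contact_force: [0.6, 3.0, -0.8]
t 22.4 pos [0.614  0.2691 0.053 ] yaw -3.05 F [ 0.6  3.  -0.8] M [ 0.63  0.02 -0.  ] w -0.001 ff 1.6
```

```bash
python3 -m handwheel '0 -0.006 0 0 0;0 -0.01 0 0 0;0 -0.01 0 0 0'|sed -n '2p;4p';python3 to.py
```

```text
eef_pos: [0.614, 0.269, 0.053]
contact_force: [2.5, 6.8, -2.3]
t 22.7 pos [0.614 0.269 0.053] yaw -2.99 F [ 2.5  6.8 -2.3] M [ 1.47 -0.34 -0.03] w -0.004 ff 3.5
```

```bash
python3 -m handwheel '0 -0.003 0 0 0;0 -0.003 0 0 0;0 -0.003 0 0 0'|sed -n '2p;4p';python3 to.py; python3 -m handwheel '0 0.02 0 0 0;0 0.06 0 0 0;0 0.15 0 0 0;0 0.25 0 0 0;0 0.25 -0.3 0 0;0 0.25 -0.6 0 0;0 0.25 -0.8 0 0;0 0.25 -0.8 0 0'|sed -n '2p;4p'; python3 -m handwheel '0 0.6 0 0 0;0 0.6 0 0 0;0 0.6 0 0 0;0 0.6 0 0 0'|sed -n '2p;4p'; python3 - <<'E'
from station import manip
from h import *
D=manip.get_image("top");T=D["pixels"]
cv2.imwrite("pics/fin.png",cv2.resize(T[145:190,155:240,::-1],(765,405),interpolation=2))
for r in (165,168,171): print(r,[int(x) for x in T[r,172:232].astype(int).mean(1)])
E
```

```text
eef_pos: [0.614, 0.269, 0.0531]
contact_force: [2.1, 7.9, -3.1]
t 23.0 pos [0.614  0.269  0.0531] yaw -2.96 F [ 2.1  7.9 -3.1] M [ 1.7  -0.41  0.02] w -0.0 ff 4.1
eef_pos: [0.618, 0.3067, 0.1786]
contact_force: [0.2, -0.1, 0.3]
eef_pos: [0.6196, 0.3965, 0.1715]
contact_force: [0.5, -0.9, -0.7]
165 [151, 153, 152, 148, 73, 64, 71, 42, 21, 45, 153, 157, 153, 151, 138, 147, 154, 151, 114, 157, 161, 160, 160, 162, 158, 129, 120, 155, 159, 156, 158, 156, 154, 155, 155, 156, 155, 152, 153, 153, 152, 152, 154, 152, 167, 171, 168, 168, 164, 159, 157, 126, 157, 162, 161, 119, 62, 126, 159, 163]
168 [153, 156, 155, 117, 66, 66, 65, 32, 23, 63, 156, 157, 153, 154, 174, 153, 152, 106, 139, 151, 153, 154, 154, 156, 154, 113, 153, 161, 159, 160, 161, 162, 161, 164, 162, 163, 161, 162, 163, 164, 164, 172, 167, 125, 155, 159, 159, 158, 159, 159, 140, 120, 157, 164, 159, 90, 121, 161, 166, 102]
171 [150, 149, 154, 149, 133, 96, 61, 38, 43, 113, 152, 155, 150, 127, 149, 155, 160, 83, 139, 151, 152, 151, 155, 153, 144, 108, 153, 157, 155, 149, 151, 151, 151, 153, 153, 154, 152, 155, 155, 155, 155, 158, 155, 128, 152, 155, 154, 154, 157, 159, 136, 165, 163, 163, 162, 77, 124, 159, 164, 102]
```

View pics/fin.png

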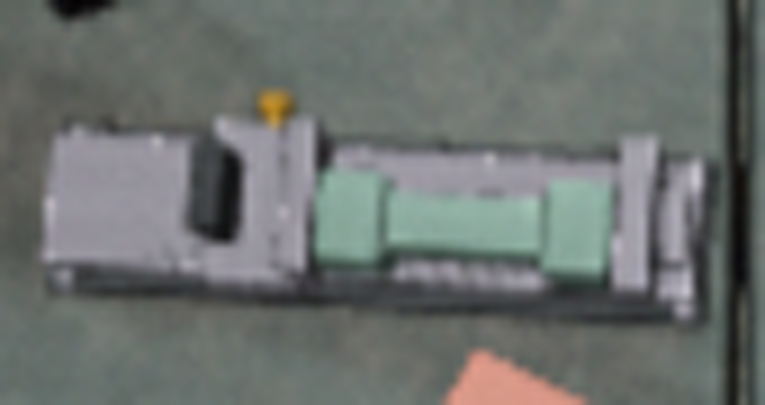

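The picture shows the glass flat on the bed between both jaws. The movable jaw's face at (312,200) is against its left end and the fixed jaw at (617,215) is against its right end. The measured gap is about 109–110 mm, and the push stopped firmly at about 8 N. Handing in.

```bash
python3 -c "
from station import manip
print(manip.job_done())"
```

```text
the job is handed in; nothing more can be done
None
```

The job is handed in: the glass knife rest lies flat and lengthwise on the gauge bed, held square between both jaws at about 110 mm, a few mm off the bed's centre line, and the robot is clear of everything.

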